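# Load the copier's staple-cartridge magazine

### The job

Load the two loose staple cartridges into the sloping aluminium magazine: lay each in the open upper trough with its wedge nose pointing downhill, like the one already inside, and push it down into the covered part. Finish with all three tight nose to tail and the lowest one fully home against the bottom stop. Leave the other things on the table where they are.

Things in the scene. Friction and masses are not known exactly. Their poses are not given: they have to be found in the camera images.
- chute: Sloping aluminium channel on a flat plywood base (275 x 80 x 6 mm), fixed. Origin: middle of its floor at the face of the bottom stop, 12 mm above the table; x runs uphill along the floor, y across, z square to the floor (12 degrees from vertical). Inside width 36 mm all along. Cartridges do not slide down it by themselves: they must be pushed.
- tube_mouth (a point): Middle of the channel's floor where the covered tube ends and the trough begins, chute x = 158 mm. Below it, down to the stop, is the tube: walls 3 mm thick, inside height 41 mm, outside 44 mm, with a 20 mm wide slot along the top. Three cartridges fully home fill chute x = 0 to 168 mm: the last one's tail stands 10 mm out of the mouth.
- trough_end (a point): Middle of the floor at the open uphill end of the trough, chute x = 258 mm. The trough (chute x 158 to 258 mm) has no top: its walls are 3 mm thick and 9 mm high, then wings flare outwards to 18 mm above the floor, 48 mm apart at their tops. No end wall.
- first (a joint): Cartridge already in the tube, nose downhill, same shape as the loose ones: the gap in m between its nose and the bottom stop. 0 is fully home, at most 0.06. It slides only along the channel, with about 0.5 N of friction, and stays where it is left; the cartridges behind push it home.
- first_tail (a point): Centre of the lower edge of the tail (uphill end) of the cartridge already in the tube.
- cart_a: A loose staple cartridge, grey plastic, about 90 g, 56 long x 32 wide x 36 mm high, lying flat. Origin: centre of the underside; x points to the nose, z up. Its sides are flat and parallel. From x = 8 mm to the nose at x = 28 mm the top slopes down from 36 to 16 mm, with a steel plate on the slope; the tail at x = -28 mm is square and full height. Two alike; either may go first.
- cart_b: Another loose staple cartridge, grey plastic, about 90 g, 56 long x 32 wide x 36 mm high, lying flat. Origin: centre of the underside; x points to the nose, z up. Its sides are flat and parallel. From x = 8 mm to the nose at x = 28 mm the top slopes down from 36 to 16 mm, with a steel plate on the slope; the tail at x = -28 mm is square and full height. Two alike; either may go first.
- cart_a_nose (a point): Lower edge of cart_a's nose, middle, 28 mm ahead of its origin.
- cart_a_tail (a point): Lower edge of cart_a's tail, middle, 28 mm behind its origin.
- cart_b_nose (a point): Lower edge of cart_b's nose, middle, 28 mm ahead of its origin.
- cart_b_tail (a point): Lower edge of cart_b's tail, middle, 28 mm behind its origin.
- stapler: Bystander: black desk stapler, 130 x 34 x 46 mm, origin under its centre, x along it.
- scissors: Bystander: scissors lying flat, about 160 mm long, 10 mm high, origin at the pivot, blades to +x.
- glue: Bystander: upright glue stick, 28 mm across, 85 mm high, origin under its centre.
- mug: Bystander: white mug, 80 mm across, 90 mm high, origin under its centre, handle to +y.
- tape: Bystander: tape dispenser, 150 x 55 x 80 mm, 0.7 kg, origin under its centre, x along it.
Things that resemble listed ones, but are neither listed nor needed, are in the scene too. What is shaped like the cart_a but green, purple or yellow is not meant.

How it is judged:
On the way:
1. one loose cartridge lies in the channel, nose downhill, with its nose at least 18 mm inside the tube (((x of cart_a_nose in the frame of chute between 0.04 and 0.14 m and x of cart_a_tail in the frame of chute above 0.09 m and z of cart_a_nose in the frame of chute between -0.006 and 0.008 m and y of cart_a_nose in the frame of chute between -0.012 and 0.012 m) or (x of cart_b_nose in the frame of chute between 0.04 and 0.14 m and x of cart_b_tail in the frame of chute above 0.09 m and z of cart_b_nose in the frame of chute between -0.006 and 0.008 m and y of cart_b_nose in the frame of chute between -0.012 and 0.012 m))), for 0.2 s.
At the end, for the whole second after the job is handed in: The first cartridge is within 5 mm of the bottom stop, and both loose cartridges lie flat in the channel behind it, noses downhill, one after the other, each within 6 mm of its place when all three are tight together (places start 56 and 112 mm from the stop), released and at rest (value of joint first below 0.005 m and ((x of cart_a_nose in the frame of chute below 0.062 m and x of cart_a_tail in the frame of chute above 0.106 m and z of cart_a_tail in the frame of chute between -0.004 and 0.006 m and y of cart_a_tail in the frame of chute between -0.008 and 0.008 m and linear speed of each of cart_a, cart_b below 0.01 m/s and x of cart_b_nose in the frame of chute below 0.118 m and x of cart_b_tail in the frame of chute above 0.162 m and z of cart_b_tail in the frame of chute between -0.004 and 0.006 m and y of cart_b_tail in the frame of chute between -0.008 and 0.008 m) or (x of cart_b_nose in the frame of chute below 0.062 m and x of cart_b_tail in the frame of chute above 0.106 m and z of cart_b_tail in the frame of chute between -0.004 and 0.006 m and y of cart_b_tail in the frame of chute between -0.008 and 0.008 m and linear speed of each of cart_b, cart_a below 0.01 m/s and x of cart_a_nose in the frame of chute below 0.118 m and x of cart_a_tail in the frame of chute above 0.162 m and z of cart_a_tail in the frame of chute between -0.004 and 0.006 m and y of cart_a_tail in the frame of chute between -0.008 and 0.008 m))); the robot touches nothing.
It fails at once if the stapler is moved by more than 40 mm (distance of stapler from where it was at the start of the episode above 0.04 m).
It fails at once if the scissors is moved by more than 40 mm (distance of scissors from where it was at the start of the episode above 0.04 m).
It fails at once if the glue is moved by more than 40 mm (distance of glue from where it was at the start of the episode above 0.04 m).
It fails at once if the mug is moved by more than 40 mm (distance of mug from where it was at the start of the episode above 0.04 m).
It fails at once if the tape is moved by more than 40 mm (distance of tape from where it was at the start of the episode above 0.04 m).
It also fails if it takes over 72 s, if anything falls off the work surface, if the arm or the gripper's body presses on something with over 40 N, if the wrist force passes 120 N, or if a joint passes its speed limit or range.

### The arm

A 6-joint arm with a two-finger parallel gripper is mounted at the origin on the work surface. World frame = base frame: x ahead of the robot, y to its left, z up, the work surface at z = 0. Lengths are in m, angles in rad, forces in N, time in s.
With the tool pointing down it reaches from about 0.3 to 0.825 m from the base axis. Payload 5.4 kg.
Tool frame: the origin (TCP) lies midway between the tips of the shut fingers; the grasp point (between the pads) lies 19 mm behind it; z points along the fingers, y is the line along which they close (so a half turn about z gives the same grasp; the last joint's range is limited). The gripper opens to 92 mm and grips with 3 to 60 N. Pads are 20 mm wide; open, the fingers measure 128 mm over their backs; the gripper's body (75 mm by 189 mm) begins 69 mm behind the grasp point.
Start: joints at [-0.21, 0.158, 1.597, -0, 1.386, -0.21], TCP at [0.575, -0, 0.215] pointing down, gripper open.
Joint ranges: [-2.91, 2.91], [-0.94, 2.29], [0.18, 2.7], [-1.29, 4.43], [0.17, 2.64], [-3, 3]. Speed limits (rad/s): [2.57, 2.57, 3.14, 3.14, 3.14, 3.14].

### API

Orientations are given as a unit quaternion [x, y, z, w].
In Python, from bench import r, imaging, ticket gives the robot as it stands.
- The arm moves only by the shell command python3 -m jog 'ROWS'. ROWS is JSON, a list of rows, each a list of 3 entries, a list of its own where there are three numbers: the shift along the world's x, y, z as a fraction of full scale, then the turn about the world's z as a fraction of full scale, then the finger opening in mm, from 0 to 91.9. A call has 1 to 20 rows; each row shifts and turns the commanded pose from where the row before left it; what a row does not reach is not made up. Full scale, the value 1, is 30 mm for a shift and 0.12 rad for a turn. A row lasts 1/8 s, in which the tool goes at most 62.5 mm and 10.7 degrees, less where a joint would pass 70% of its speed; a pose out of reach is approached as far as the arm can. A call with a number of a shift or a turn outside -1 to 1 is refused whole. A call with a gripper value outside its range is refused whole. The fingers move at their own pace and stop on an object; the grip force is fixed at half the most. Time passes only in rows, so rows that do not move let the fingers close. It gives the time, the measured TCP pose, the force, the opening and the grip force at its end, in the units of the state.
- r.state(): the state, without advancing time (a new reading comes with each control period).
- imaging.grab_frame(name): name is "scene" or "side" or "wrist"; returns a dict with "img" (480x640x3 uint8, red, green, blue), "K" (3x3 intrinsics, pixels), "R" (3x3) and "t" (3): a world point X has camera coordinates R X + t; the wrist camera has in their place "mount" (4x4, takes a point from camera to tool coordinates, whose origin is the TCP and whose axes are the flange's). Camera axes: x right, y down, z forward; pixel columns grow to the right and rows downward; lengths in m; the calibration is good to about 2 mm. A picture is of the moment at which its call begins: read the wrist's pose just before it. There is no depth.
- ticket.sign_off(): hands the job in; it is judged then, once.
Trained networks look in a picture, given as the dict that the camera call returned (one of the last four; its "shot" number tells which), for a name from the list of things; names that differ only in an ending like _2 or _b are one class to them, and where a whole thing is asked for, a point or a joint stands for the part that bears it (a point fixed in the world has none). Each returns a list of dicts, best first, with "score" (0 to 1); they miss things now and then, are a little off and sometimes report something else, mostly with a low value. They report only what shows in the picture. A call takes as long as a camera call. They do not tell look-alikes from the thing itself.
- imaging.boxes_of(label, picture): "at" ([column, row] in pixels, amid what is visible of it).
- imaging.cut_out(label, picture): "region" (480x640 bool, what is visible of it) and "at" ([column, row] in pixels, amid what is visible of it).
- imaging.landmark_of(label, picture): "at" ([column, row] in pixels: a listed point, or the origin of a listed thing).
The state is a dict: "clock": time; "qpos": joint angles; "qd": joint speeds; "joint_torque": joint torques, N m; "tool_pos": TCP position; "orientation": TCP orientation; "contact_force": force on the tool from outside, world axes, zero at the start; "torque": the same for the moment, N m; "width": finger opening in m; "grasp_force": force on a finger pad.
Only numpy, scipy, OpenCV 4.12 (cv2) and the standard library are available. Lean on these libraries where they do the work, as an engineer would, in place of code of your own. Each camera call takes 0.05 s, during which the arm holds its last target. There are 200 camera calls.

## Working session

There is one attempt and no reset: what is moved stays moved. The work goes in short steps, Python scripts to look and compute and a shell command to move; the robot and the scene stay as the last step left them, time stands still between calls to the robot, and variables do not carry over. Pictures are saved under pics/ and viewed, at most 10 in all, crops included, and the job is handed in when it is done.

```bash
mkdir -p pics
cat > h.py <<'E'
import numpy as np, cv2
from bench import r, imaging, ticket
def ray(f,px):
    d=np.linalg.inv(f["K"])@np.array([px[0],px[1],1.]); R=np.array(f["R"]);t=np.array(f["t"])
    return -R.T@t, R.T@d
def onz(f,px,z):
    o,d=ray(f,px); return o+d*(z-o[2])/d[2]
def proj(f,X):
    c=np.array(f["R"])@X+np.array(f["t"]); p=np.array(f["K"])@c; return p[:2]/p[2]
def tri(o):
    A=np.zeros((3,3));b=np.zeros(3)
    for f,p in o:
        c,d=ray(f,p);d=d/np.linalg.norm(d);M=np.eye(3)-np.outer(d,d);A+=M;b+=M@c
    X=np.linalg.solve(A,b); return X,[np.round(proj(f,X)-p,1) for f,p in o]
def wrist():
    from scipy.spatial.transform import Rotation as Ro
    s=r.state(); f=imaging.grab_frame("wrist"); T=np.eye(4);T[:3,:3]=Ro.from_quat(s["orientation"]).as_matrix();T[:3,3]=s["tool_pos"]
    W=np.linalg.inv(T@np.array(f["mount"])); f["R"]=W[:3,:3];f["t"]=W[:3,3]; return f
def save(f,n,s=1): cv2.imwrite("pics/"+n,cv2.resize(f["img"][:,:,::-1],None,fx=s,fy=s))
E
python3 - <<'E'
from h import *
np.set_printoptions(precision=4,suppress=True)
F={n:imaging.grab_frame(n) for n in("scene","side")}
for n,f in F.items():
    save(f,n+"0.png",1.25)
    c=np.array(f["R"]).T@-np.array(f["t"]);print(n,c)
    for l in["chute","tube_mouth","trough_end","first_tail","cart_a","cart_a_nose","cart_a_tail","stapler","scissors","glue","mug","tape"]:
        print(l,[(np.round(d["at"],1).tolist(),round(d["score"],2),onz(f,d["at"],0)[:2].round(3).tolist()) for d in imaging.landmark_of(l,f)][:6])
print(r.state())
E
```

```text
scene [ 0.9398 -0.6648  1.0597]
chute [([379.2, 225.0], 0.55, [0.621, 0.191])]
tube_mouth [([347.5, 176.0], 0.72, [0.442, 0.319]), ([340.6, 251.6], 0.62, [0.575, 0.048])]
trough_end [([316.4, 268.7], 0.61, [0.548, -0.037])]
first_tail [([361.6, 238.5], 0.54, [0.602, 0.12]), ([293.3, 204.2], 0.39, [0.364, 0.126])]
cart_a [([221.1, 359.1], 0.74, [0.496, -0.378]), ([231.2, 317.1], 0.64, [0.446, -0.277]), ([352.2, 178.5], 0.61, [0.46, 0.317]), ([268.0, 309.4], 0.6, [0.511, -0.209]), ([191.7, 315.2], 0.54, [0.358, -0.325])]
cart_a_nose [([184.8, 309.5], 0.9, [0.332, -0.322]), ([224.3, 312.5], 0.84, [0.423, -0.276]), ([214.5, 345.7], 0.82, [0.46, -0.359]), ([269.9, 304.1], 0.59, [0.506, -0.194])]
cart_a_tail [([221.5, 369.0], 0.96, [0.512, -0.397]), ([196.8, 320.0], 0.81, [0.378, -0.329]), ([236.4, 325.8], 0.79, [0.472, -0.289]), ([272.5, 320.6], 0.71, [0.539, -0.229])]
stapler [([294.7, 204.6], 0.57, [0.368, 0.127])]
scissors [([246.9, 260.5], 0.77, [0.372, -0.115])]
glue [([247.4, 380.5], 0.84, [0.58, -0.386])]
mug [([419.6, 192.3], 0.98, [0.665, 0.374]), ([315.9, 268.4], 0.56, [0.547, -
[... 1083 characters left out ...]
463.4, 377.9], 0.69, [0.58, -0.385]), ([282.6, 165.1], 0.55, [0.656, 0.374]), ([373.4, 372.0], 0.3, [0.449, -0.277])]
mug [([285.1, 164.1], 0.79, [0.664, 0.374])]
tape [([501.5, 332.6], 0.9, [0.72, -0.361])]
{'clock': 1.3, 'qpos': array([-0.2101,  0.1584,  1.597 ,  0.    ,  1.3862, -0.2101]), 'qd': array([-0.0003,  0.0007,  0.0017,  0.0017,  0.0005,  0.0013]), 'joint_torque': array([ -0.0001, -38.5583, -32.2353,   0.0701,   0.0309,  -0.    ]), 'tool_pos': array([ 0.575 , -0.    ,  0.2146]), 'orientation': array([0.7071, 0.7071, 0.    , 0.    ]), 'contact_force': array([ 0.1981, -0.3696, -0.0773]), 'torque': array([ 0.0317, -0.0107, -0.0052]), 'grasp_force': 0.0, 'width': 0.09197489589364169}
```

View pics/scene0.png

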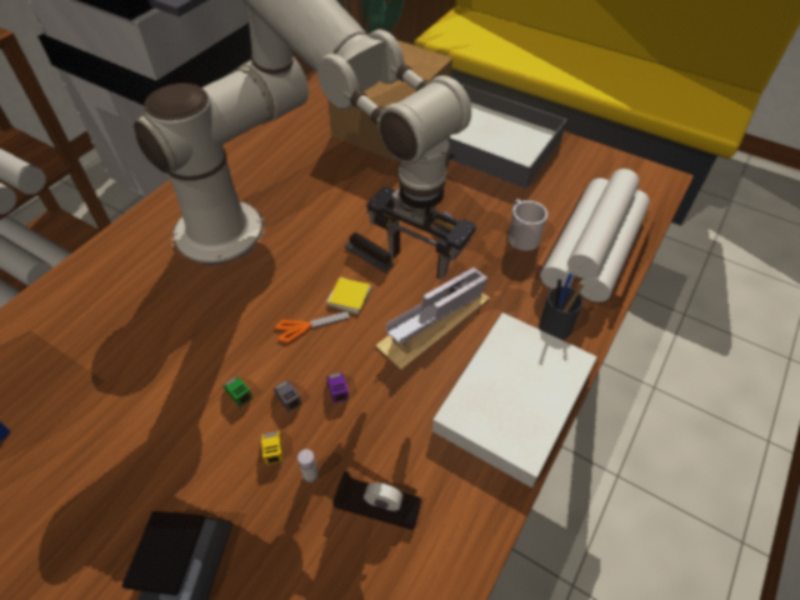

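View pics/side0.png

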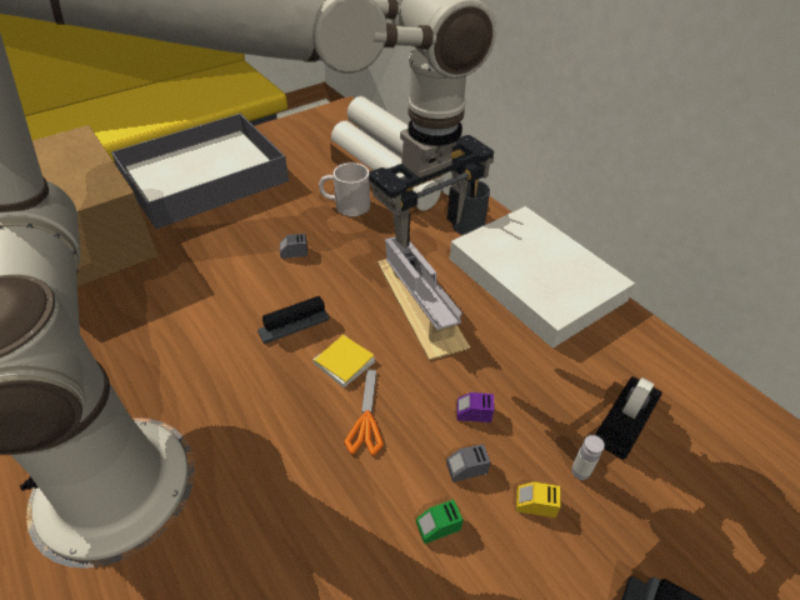

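The scene picture shows the chute running from its trough end near (395,325) up to (475,280). One grey cartridge sits at (288,394), among the green, purple and yellow look-alikes. The side picture shows the same one at (468,462) and a second grey one at (294,245), which the gripper hides in the scene view.

```bash
cat >> h.py <<'E'
np.set_printoptions(precision=4,suppress=True)
def carts(f,near=None,rad=.06):
    for l,z in(("cart_a",0),("cart_a_nose",0),("cart_a_tail",0)):
        L=[(onz(f,d["at"],z)[:2],d["score"]) for d in imaging.landmark_of(l,f)]
        print(l,[(p.round(4).tolist(),round(s,2)) for p,s in L if near is None or np.linalg.norm(p-near)<rad])
E
python3 - <<'E'
from h import *
F=[imaging.grab_frame(n) for n in("scene","side")]
s,c=np.sin(np.radians(12)),np.cos(np.radians(12))
for l,z in(("chute",.012),("tube_mouth",.012+.158*s),("trough_end",.012+.258*s)):
    o=[]
    for f in F:
        for d in imaging.landmark_of(l,f):
            print(l,d["score"],onz(f,d["at"],z))
for l in("first_tail",):
    for f in F: print([d["at"] for d in imaging.landmark_of(l,f)])
f=F[1]
for l in("cart_a","cart_a_nose"):
  print(l,[(np.round(d["at"]),d["score"]) for d in imaging.boxes_of(l,f)])
print(onz(f,(235,202),0),onz(f,(235,196),.018))
f=wrist(); save(f,"w0.png"); carts(f)
for l,z in(("chute",.012),("tube_mouth",.012+.158*s),("trough_end",.012+.258*s)): print(l,[(d["score"],onz(f,d["at"],z)) for d in imaging.landmark_of(l,f)])
E
```

```text
chute 0.72 [0.6327 0.162  0.012 ]
chute 0.33 [ 0.4215 -0.2736  0.012 ]
chute 0.25 [ 0.4566 -0.2777  0.012 ]
chute 0.66 [0.6445 0.1743 0.012 ]
tube_mouth 0.83 [0.5898 0.0178 0.0449]
tube_mouth 0.67 [0.5934 0.0182 0.0449]
trough_end 0.82 [ 0.5735 -0.0751  0.0656]
trough_end 0.94 [ 0.5653 -0.081   0.0656]
[[361.4, 240.7], [247.3, 379.7]]
[[328.0, 217.5]]
cart_a [(array([380., 327.]), 0.73), (array([434., 399.]), 0.69), (array([376., 369.]), 0.68), (array([329., 205.]), 0.58)]
cart_a_nose [(array([380., 325.]), 0.91), (array([377., 369.]), 0.82), (array([432., 398.]), 0.82), (array([281., 152.]), 0.63), (array([349., 418.]), 0.58)]
[0.4659 0.309  0.    ] [0.4692 0.3106 0.018 ]
cart_a [([0.4435, -0.2755], 0.65), ([0.3708, 0.1288], 0.19)]
cart_a_nose [([0.4221, -0.2706], 0.62)]
cart_a_tail [([0.4712, -0.2874], 0.7), ([0.543, -0.2291], 0.68)]
chute [(0.64, array([0.6328, 0.1656, 0.012 ]))]
tube_mouth [(0.62, array([0.5955, 0.0183, 0.0449]))]
trough_end [(0.76, array([ 0.5674, -0.0793,  0.0656]))]
```

View pics/w0.png

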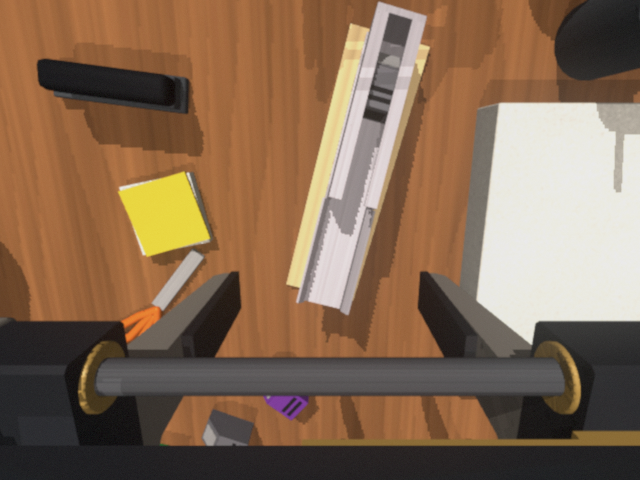

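The wrist view agrees with the calibrated points: the trough end is near (330,305) and the tube runs up to (400,15). That puts downhill at about 75° yaw. Cart A's nose points at about 161°. Next I go above cart A.

```bash
python3 -m jog '[[[-0.333,-0.783,-0.222],0.86,60],[[-0.333,-0.783,-0.222],0.86,60],[[-0.333,-0.783,-0.222],0.86,60],[[-0.333,-0.783,-0.222],0.86,60],[[-0.333,-0.783,-0.222],0.86,60],[[-0.333,-0.783,-0.222],0.86,60],[[-0.333,-0.783,-0.222],0.86,60],[[-0.333,-0.783,-0.222],0.86,60],[[-0.333,-0.783,-0.222],0.86,60],[[-0.333,-0.783,-0.222],0.86,60],[[-0.333,-0.783,-0.222],0.86,60],[[-0.333,-0.783,-0.222],0.86,60],[[0,0,0],0,60],[[0,0,0],0,60]]'
cat >> h.py <<'E'
def grey(f,at):
    d=min(imaging.cut_out("cart_a",f),key=lambda d:np.linalg.norm(np.array(d["at"])-proj(f,np.array([*at,.018]))))
    return d
def yaw():
    from scipy.spatial.transform import Rotation as Ro
    y=Ro.from_quat(r.state()["orientation"]).as_matrix()[:,1]; return np.degrees(np.arctan2(y[1],y[0]))
E
python3 - <<'E'
from h import *
s=r.state();print(s["qpos"],s["tool_pos"],yaw())
f=wrist();save(f,"w1.png");carts(f,np.array([.448,-.28]))
f=imaging.grab_frame("scene");carts(f,np.array([.46,.31]),.1)
f=imaging.grab_frame("side");print([np.round(d["at"]).tolist()+[d["score"]] for l in("cart_a","cart_a_nose","cart_a_tail") for d in imaging.landmark_of(l,f)])
E
```

```text
clock: 4.0
tool_pos: [0.4554, -0.2814, 0.1349]
orientation: [0.166, 0.986, 0.0, 0.0]
contact_force: [-0.4, 0.4, -0.7]
width: 0.06
grasp_force: 0.0
[-0.7797  0.1319  1.7901  0.0004  1.2195 -2.0169] [ 0.4554 -0.2814  0.1349] 70.8776828500057
cart_a [([0.4451, -0.2821], 0.7)]
cart_a_nose [([0.4204, -0.2706], 0.67)]
cart_a_tail []
cart_a [([0.473, 0.3145], 0.62)]
cart_a_nose []
cart_a_tail []
[[348.0, 421.0, 0.92], [372.0, 374.0, 0.89], [426.0, 402.0, 0.83], [234.0, 201.0, 0.74], [378.0, 332.0, 0.72], [226.0, 202.0, 0.44], [410.0, 398.0, 0.84], [362.0, 379.0, 0.83], [369.0, 328.0, 0.65], [336.0, 426.0, 0.64], [446.0, 409.0, 0.93], [394.0, 329.0, 0.91], [365.0, 417.0, 0.8], [388.0, 368.0, 0.76], [225.0, 202.0, 0.22]]
```

View pics/w1.png

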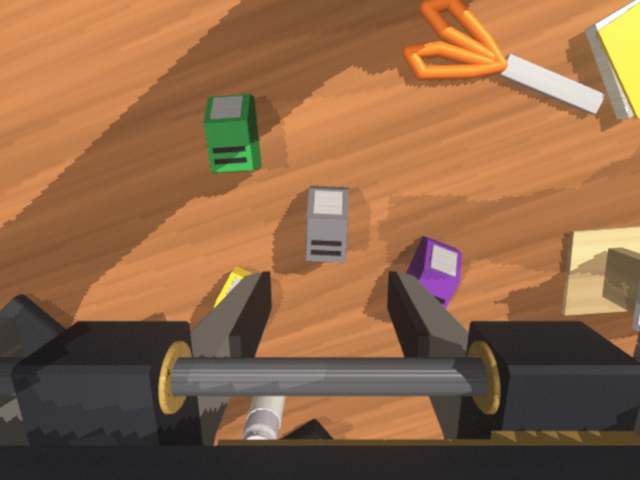

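The grey cartridge is at columns 307–349, rows 187–262. It is square to the tool, with its nose up-image and its tail edge at row 262, and it lies slightly right of centre.

Run:
```python
from h import *
f=wrist()
for p in((308,262),(346.5,262),(308,254),(348,215),(307,215)): print(p,onz(f,p,.036))
print(proj(f,np.array([.4554,-.2814,.036])))
a=np.radians(160.9); n=np.array([np.cos(a),np.sin(a)])
t=(onz(f,(308,262),.036)+onz(f,(346.5,262),.036))/2
print("tail",t,"origin",t[:2]+.028*n,"grip",t[:2]+.018*n)
```

```text
(308, 262) [ 0.4667 -0.3038  0.036 ]
(346.5, 262) [ 0.4767 -0.2748  0.036 ]
(308, 254) [ 0.4605 -0.3015  0.036 ]
(348, 215) [ 0.441  -0.2617  0.036 ]
(307, 215) [ 0.4307 -0.2915  0.036 ]
[329.9408 240.1487]
tail [ 0.4717 -0.2893  0.036 ] origin [ 0.4453 -0.2801] grip [ 0.4547 -0.2834]
```

```bash
python3 -m jog '[[[-0.02,-0.07,-0.76],0,48],[[0,0,-0.76],0,48],[[0,0,-0.76],0,48],[[0,0,-0.76],0,48],[[0,0,-0.76],0,48],[[0,0,0],0,48],[[0,0,0],0,20],[[0,0,0],0,20],[[0,0,0],0,20],[[0,0,0],0,20],[[0,0,0],0,20]]'
```

```text
clock: 6.02
tool_pos: [0.4553, -0.2847, 0.0219]
orientation: [0.165, 0.986, -0.001, 0.001]
contact_force: [-0.6, 0.5, 6.0]
width: 0.0318
grasp_force: 29.5
```

```bash
python3 -m jog '[[[0,0,0.9],0,20],[[0,0,0.9],0,20],[[0,0,0.9],0,20],[[0,0,0.9],0,20],[[0.321,0.651,0],-0.961,20],[[0.321,0.651,0],-0.961,20],[[0.321,0.651,0],-0.961,20],[[0.321,0.651,0],-0.961,20],[[0.321,0.651,0],-0.961,20],[[0.321,0.651,0],-0.961,20],[[0.321,0.651,0],-0.961,20],[[0.321,0.651,0],-0.961,20],[[0.321,0.651,0],-0.961,20],[[0.321,0.651,0],-0.961,20],[[0.321,0.651,0],-0.961,20],[[0.321,0.651,0],-0.961,20],[[0.321,0.651,0],-0.961,20],[[0,0,0],0,20],[[0,0,0],0,20]]'
python3 - <<'E'
from h import *
s=r.state();print(s["qpos"],s["tool_pos"],yaw(),s["width"])
f=wrist();save(f,"w2.png")
O=np.array([.633,.1655,.012]);u=np.array([-.259*.978,-.966*.978,.2079]);n=np.array([.259*.2079,.966*.2079,.978]);w=np.cross(n,u)
for x in(.258,.158):
  for y,z in((.018,0),(-.018,0),(.024,.018),(-.024,.018)): print(x,y,z,proj(f,O+x*u+y*w+z*n).round(1))
E
```

```text
clock: 8.4
tool_pos: [0.5792, -0.0306, 0.1284]
orientation: [0.793, 0.61, -0.0, -0.0]
contact_force: [0.2, 1.0, -1.3]
width: 0.0322
grasp_force: 29.6
[-0.2607  0.2509  1.6665 -0.0005  1.225  -0.0014] [ 0.5792 -0.0306  0.1284] -14.845582655611222 0.032197606136462144
0.258 0.018 0 [355.8 318.3]
0.258 -0.018 0 [305.8 318.2]
0.258 0.024 0.018 [366.8 325.6]
0.258 -0.024 0.018 [295.2 325.5]
0.158 0.018 0 [356.7 178.5]
0.158 -0.018 0 [305.7 178.4]
0.158 0.024 0.018 [368.  175.2]
0.158 -0.024 0.018 [294.8 175. ]
```

View pics/w2.png

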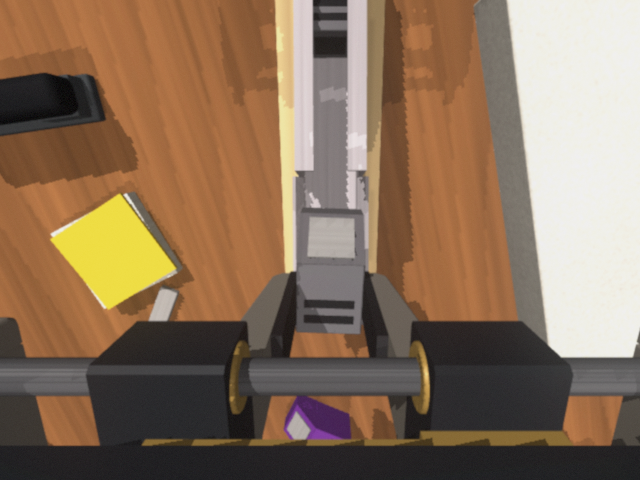

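The held cartridge is centred over the trough: its centre is at column 330 and the chute's at 331. The nose is at row 210, downhill, short of the mouth at row 170. I lower and release it.

```bash
python3 -m jog '[[[0.03,0,-0.8],0,20],[[0,0,-0.7],0,20],[[0,0,0],0,20],[[0,0,0],0,42],[[0,0,0],0,42],[[0,0,0],0,42],[[0,0,0.9],0,42],[[0,0,0.9],0,42],[[0,0,0],0,42]]'
python3 - <<'E'
from h import *
f=wrist();save(f,"w3.png")
E
```

```text
clock: 9.57
tool_pos: [0.5825, -0.0306, 0.1404]
orientation: [0.793, 0.609, 0.002, 0.002]
contact_force: [0.5, 0.5, 0.3]
width: 0.0419
grasp_force: 0.0
```

View pics/w3.png

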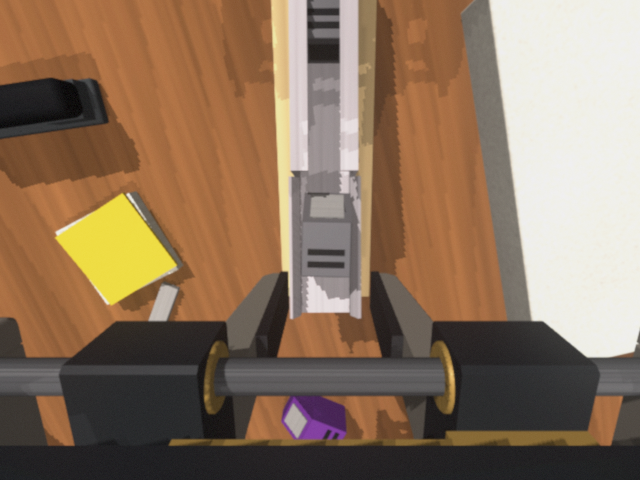

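The cartridge lies straight in the trough at columns 302–356, with its nose at row 195 near the mouth and its tail at row 275. Next I go uphill, turn a quarter, close the fingers and lower them behind it.

```bash
python3 -m jog '[[[-0.043,-0.143,0],0.935,42],[[-0.043,-0.143,0],0.935,20],[[-0.043,-0.143,0],0.935,0],[[-0.043,-0.143,0],0.935,0],[[-0.043,-0.143,0],0.935,0],[[-0.043,-0.143,0],0.935,0],[[-0.043,-0.143,0],0.935,0],[[-0.043,-0.143,0],0.935,0],[[-0.043,-0.143,0],0.935,0],[[-0.043,-0.143,0],0.935,0],[[-0.043,-0.143,0],0.935,0],[[-0.043,-0.143,0],0.935,0],[[-0.043,-0.143,0],0.935,0],[[-0.043,-0.143,0],0.935,0],[[0,0,-0.76],0,0],[[0,0,-0.76],0,0],[[0,0,-0.6],0,0],[[0,0,0],0,0]]'
python3 - <<'E'
from h import *
s=r.state();print(s["tool_pos"],yaw())
f=imaging.grab_frame("side");cv2.imwrite("pics/s1.png",cv2.resize(f["img"][140:320,260:460,::-1],None,fx=3,fy=3))
E
```

```text
clock: 11.88
tool_pos: [0.5607, -0.0895, 0.0716]
orientation: [0.13, 0.992, 0.001, -0.002]
contact_force: [-0.1, -0.1, 0.5]
width: 0.0004
grasp_force: 0.0
[ 0.5607 -0.0895  0.0716] 75.06468834792787
```

View pics/s1.png

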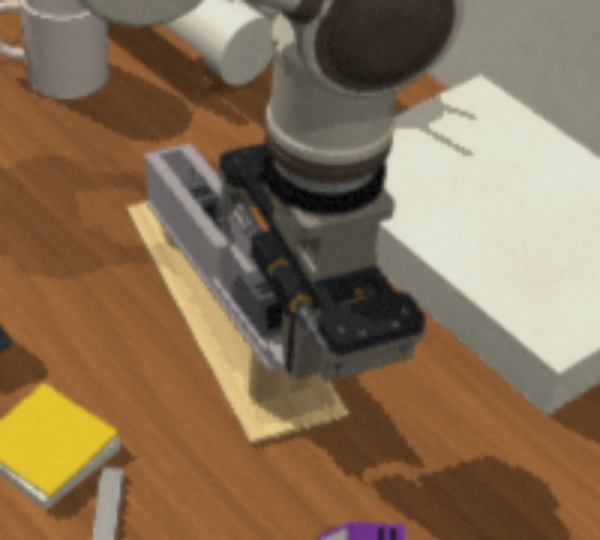

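The closed fingers are in the trough behind the cartridge, about 4 mm off the centreline, so I correct that and push downhill.

```bash
python3 -m jog '[[[0.12,0,0],0,0],[[0.119,0.446,-0.098],0,0],[[0.119,0.446,-0.098],0,0],[[0.119,0.446,-0.098],0,0],[[0.119,0.446,-0.098],0,0],[[0.119,0.446,-0.098],0,0],[[0.119,0.446,-0.098],0,0],[[0,0,0],0,0],[[0,0,0],0,0]]'
python3 - <<'E'
from h import *
O=np.array([.633,.1655,.012]);u=np.array([-.259*.978,-.966*.978,.2079]);n=np.array([.259*.2079,.966*.2079,.978]);w=np.cross(n,u)
p=r.state()["tool_pos"]-O;print(p@u,p@w,p@n)
f=imaging.grab_frame("side");cv2.imwrite("pics/s2.png",cv2.resize(f["img"][140:290,260:460,::-1],None,fx=4,fy=4))
for l in("first_tail","cart_a_nose","cart_a_tail","cart_a"):
  print(l,[(np.round(d["at"]),round(d["score"],2)) for d in imaging.landmark_of(l,f)])
for x in(.05,.1,.158,.168,.258): print(x,proj(f,O+x*u).round(1))
E
```

```text
clock: 13.05
tool_pos: [0.5875, -0.0099, 0.0563]
orientation: [0.13, 0.992, -0.0, -0.0]
contact_force: [0.9, 0.3, -0.2]
width: 0.0006
grasp_force: 0.0
0.1864854726531377 0.0014554422502176258 0.005674647893547387
first_tail [(array([331., 219.]), 0.68)]
cart_a_nose [(array([364., 329.]), 0.89), (array([413., 398.]), 0.79), (array([336., 423.]), 0.67)]
cart_a_tail [(array([446., 405.]), 0.81), (array([364., 416.]), 0.78), (array([391., 327.]), 0.7), (array([344., 238.]), 0.5), (array([227., 203.]), 0.5)]
cart_a [(array([378., 330.]), 0.97), (array([347., 422.]), 0.87), (array([337., 232.]), 0.66), (array([235., 204.]), 0.62), (array([426., 398.]), 0.62), (array([283., 163.]), 0.22)]
0.05 [324.9 213.3]
0.1 [332.1 223. ]
0.158 [341.3 235.1]
0.168 [342.9 237.3]
0.258 [358.9 258.6]
```

View pics/s2.png

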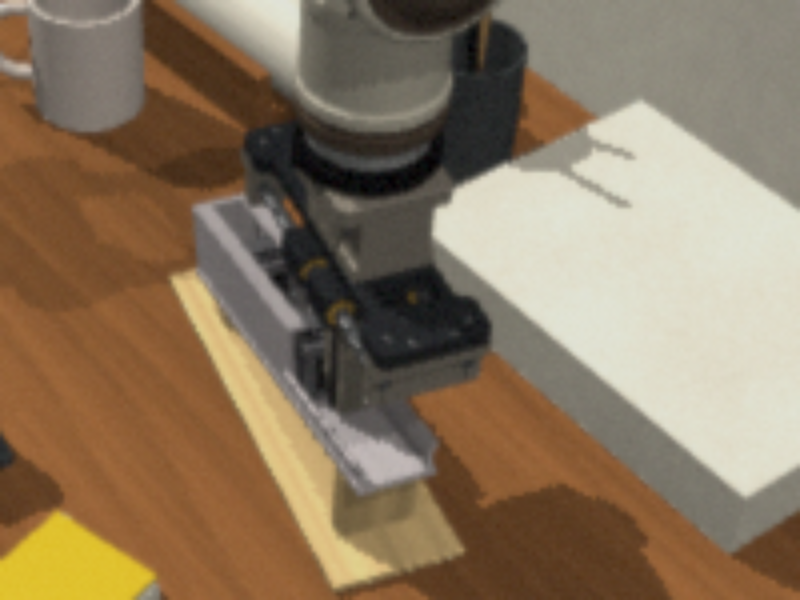

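The cartridge is pushed in: at the crop's (310,370) its tail stands just outside the mouth, with the finger behind it. Now I back off and go look at cart B.

```bash
python3 -m jog '[[[-0.1,-0.4,0.1],0,0],[[0,0,0.95],0,0],[[0,0,0.95],0,20],[[0,0,0.95],0,40],[[-0.328,0.93,0.1],0,60],[[-0.328,0.93,0.1],0,60],[[-0.328,0.93,0.1],0,60],[[-0.328,0.93,0],0,60],[[-0.328,0.93,0],0,60],[[-0.328,0.93,0],0,60],[[-0.328,0.93,0],0,60],[[-0.328,0.93,0],0,60],[[-0.328,0.93,0],0,60],[[-0.328,0.93,0],0,60],[[-0.328,0.93,0],0,60],[[-0.328,0.93,0],0,60],[[0,0,0],0,60],[[0,0,0],0,60]]'
python3 - <<'E'
from h import *
s=r.state();print(s["qpos"],s["tool_pos"],yaw())
f=wrist();save(f,"w4.png");carts(f)
E
```

```text
clock: 15.55
tool_pos: [0.4669, 0.3119, 0.154]
orientation: [0.13, 0.991, -0.0, 0.0]
contact_force: [0.3, -0.8, -0.1]
width: 0.0602
grasp_force: 0.0
[ 0.3741  0.1769  1.6993 -0.0007  1.2654 -0.9353] [0.4669 0.3119 0.154 ] 75.03627999563277
cart_a [([0.467, 0.3126], 0.68)]
cart_a_nose [([0.3694, 0.1279], 0.21)]
cart_a_tail [([0.6375, 0.1571], 0.36)]
```

View pics/w4.png

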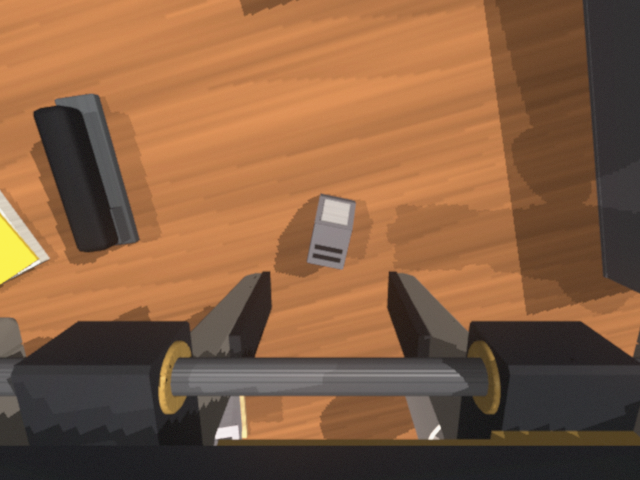

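Cart B is at columns 308–356, rows 194–268, nose up and to the right. Its top tail corners are near (308,263) and (343,268), and its ridge ends near (316,221) and (351,227).

Run:
```python
from h import *
f=wrist()
P=[onz(f,p,.036)[:2] for p in((308,263),(343,268),(316,221),(351,227))]
t=(P[0]+P[1])/2; m=(P[2]+P[3])/2; d=m-t; print(P,np.linalg.norm(d),np.degrees(np.arctan2(d[1],d[0])),"across",P[1]-P[0],np.degrees(np.arctan2(*(P[1]-P[0])[::-1])))
g=cv2.minAreaRect(np.argwhere(imaging.cut_out("cart_a",f)[0]["region"])[:,::-1].astype(np.float32));print(g)
n=d/np.linalg.norm(d);print("tail",t,"grip",t+.018*n, r.state()["tool_pos"])
```

```text
[array([0.4869, 0.2878]), array([0.499 , 0.3155]), array([0.4534, 0.3042]), array([0.4658, 0.331 ])] 0.0369626484445224 154.46298694920827 across [0.0121 0.0277] 66.37932007461816
((331.950927734375, 232.35812377929688), (39.708518981933594, 71.79464721679688), 11.88865852355957)
tail [0.4929 0.3017] grip [0.4767 0.3094] [0.4668 0.3123 0.154 ]
```

```bash
python3 -m jog '[[[0.16,-0.05,0],-0.76,50],[[0.16,-0.05,0],-0.76,50],[[0,0,-0.887],0,48],[[0,0,-0.887],0,48],[[0,0,-0.887],0,48],[[0,0,-0.887],0,48],[[0,0,-0.887],0,48],[[0,0,0],0,48],[[0,0,0],0,20],[[0,0,0],0,20],[[0,0,0],0,20],[[0,0,0],0,20],[[0,0,0],0,20]]'
python3 -c "
from h import *
print(yaw(),r.state()['tool_pos'])"
```

```text
clock: 17.48
tool_pos: [0.4773, 0.3103, 0.0225]
orientation: [0.22, 0.976, 0.001, 0.001]
contact_force: [-0.3, -1.1, 5.8]
width: 0.0317
grasp_force: 30.0
64.61446614361226 [0.4773 0.3103 0.0225]
```

```bash
python3 -m jog '[[[0,0,0.85],0,20],[[0,0,0.85],0,20],[[0,0,0.85],0,20],[[0,0,0.85],0,20],[[0,0,0.85],0,20],[[0.253,-0.918,0],-0.89,20],[[0.253,-0.918,0],-0.89,20],[[0.253,-0.918,0],-0.89,20],[[0.253,-0.918,0],-0.89,20],[[0.253,-0.918,0],-0.89,20],[[0.253,-0.918,0],-0.89,20],[[0.253,-0.918,0],-0.89,20],[[0.253,-0.918,0],-0.89,20],[[0.253,-0.918,0],-0.89,20],[[0.253,-0.918,0],-0.89,20],[[0.253,-0.918,0],-0.89,20],[[0.253,-0.918,0],-0.89,20],[[0.253,-0.918,0],-0.89,20],[[0,0,0],0,20],[[0,0,0],0,20]]'
python3 - <<'E'
from h import *
s=r.state();print(s["tool_pos"],yaw())
f=wrist();save(f,"w5.png")
O=np.array([.633,.1655,.012]);u=np.array([-.259*.978,-.966*.978,.2079]);n=np.array([.259*.2079,.966*.2079,.978]);w=np.cross(n,u)
for x in(.258,.158,.168): print(x,proj(f,O+x*u).round(1),proj(f,O+x*u+.036*n).round(1))
E
```

```text
clock: 19.98
tool_pos: [0.5743, -0.0474, 0.1481]
orientation: [0.793, 0.61, -0.0, -0.001]
contact_force: [-0.6, 0.7, -1.8]
width: 0.0317
grasp_force: 30.0
[ 0.5743 -0.0474  0.1481] -14.867487057214063
0.258 [331.3 285.2] [331.7 294.9]
0.158 [331.6 152.5] [332.  141.7]
0.168 [331.6 166. ] [332.  157.3]
```

View pics/w5.png

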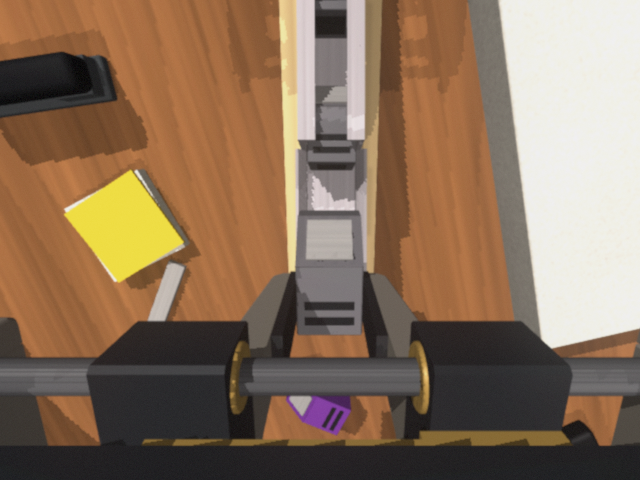

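B is centred at column 330. A sits ahead with its tail top at row 165, just outside the mouth, and there is room between them. I lower and release B.

```bash
python3 -m jog '[[[0.03,0,-0.7],0,20],[[0,0,-0.7],0,20],[[0,0,-0.63],0,20],[[0,0,0],0,20],[[0,0,0],0,42],[[0,0,0],0,42],[[0,0,0],0,42],[[0,0,0.9],0,42],[[0,0,0.9],0,42],[[0,0,0],0,42]]'
python3 - <<'E'
from h import *
O=np.array([.633,.1655,.012]);u=np.array([-.259*.978,-.966*.978,.2079]);n=np.array([.259*.2079,.966*.2079,.978]);w=np.cross(n,u)
f=wrist();save(f,"w6.png")
for x in(.158,.168,.18,.23,.24,.25,.258): print(x,proj(f,O+x*u).round(1),proj(f,O+x*u+.036*n).round(1))
E
```

```text
clock: 21.28
tool_pos: [0.5775, -0.0487, 0.1441]
orientation: [0.793, 0.609, 0.002, 0.002]
contact_force: [-0.2, 0.1, 0.1]
width: 0.0422
grasp_force: 0.0
0.158 [326.  151.8] [325.9 140.8]
0.168 [326.  165.5] [325.9 156.7]
0.18 [326.  181.9] [325.9 175.7]
0.23 [326.1 249.4] [326.  253.8]
0.24 [326.1 262.7] [326.  269.2]
0.25 [326.1 276. ] [326.  284.5]
0.258 [326.1 286.6] [326.1 296.8]
```

View pics/w6.png

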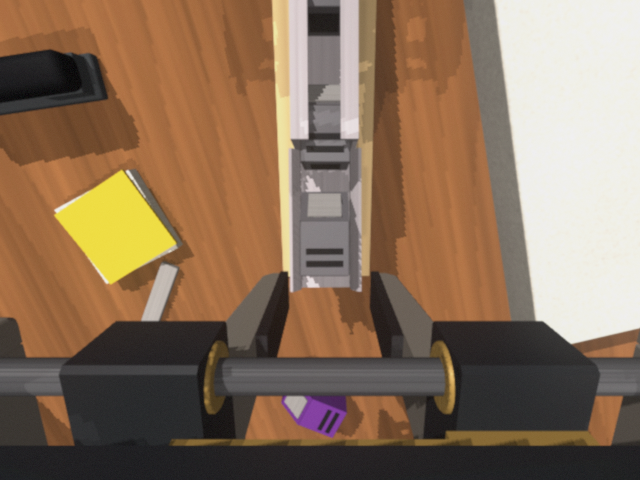

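B lies straight in the trough (rows 193–287), its tail at about chute x = 0.243. Counting back, that was my eleventh picture, one over the limit, so I work from numbers only from here. Next is the pusher pose again.

```bash
python3 -m jog '[[[-0.03,-0.116,0],0.935,42],[[-0.03,-0.116,0],0.935,20],[[-0.03,-0.116,0],0.935,0],[[-0.03,-0.116,0],0.935,0],[[-0.03,-0.116,0],0.935,0],[[-0.03,-0.116,0],0.935,0],[[-0.03,-0.116,0],0.935,0],[[-0.03,-0.116,0],0.935,0],[[-0.03,-0.116,0],0.935,0],[[-0.03,-0.116,0],0.935,0],[[-0.03,-0.116,0],0.935,0],[[-0.03,-0.116,0],0.935,0],[[-0.03,-0.116,0],0.935,0],[[-0.03,-0.116,0],0.935,0],[[0,0,-0.76],0,0],[[0,0,-0.76],0,0],[[0,0,-0.5],0,0],[[0,0,0],0,0]]'
cat >> h.py <<'E'
O=np.array([.633,.1655,.012]);u=np.array([-.259*.978,-.966*.978,.2079]);n=np.array([.259*.2079,.966*.2079,.978]);w=np.cross(n,u)
def cp():
    s=r.state();p=s["tool_pos"]-O;print("chute frame",p@u,p@w,p@n,yaw(),"force u,w,n",s["contact_force"]@np.array([u,w,n]).T)
E
python3 -c "
from h import *
cp()"
```

```text
clock: 23.58
tool_pos: [0.5615, -0.0962, 0.0788]
orientation: [0.13, 0.992, 0.001, -0.002]
contact_force: [-0.3, -0.1, 0.3]
width: 0.0005
grasp_force: 0.0
chute frame 0.2792606834086704 -0.0012657604153985115 0.008899965973537864 75.0583117795987 force u,w,n [ 0.2326 -0.2479  0.2094]
```

```bash
python3 -m jog '[[[0,0,-0.1],0,0],[[0.13,0.483,-0.106],0,0],[[0.13,0.483,-0.106],0,0],[[0.13,0.483,-0.106],0,0],[[0.13,0.483,-0.106],0,0],[[0.065,0.242,-0.053],0,0],[[0.065,0.242,-0.053],0,0],[[0,0,0],0,0]]'
python3 - <<'E'
from h import *
cp()
for nme in("scene","side"):
  f=imaging.grab_frame(nme)
  for l in("first_tail","cart_a_tail","cart_a","cart_a_nose"):
    for d in imaging.landmark_of(l,f):
      best=min(np.arange(0,.26,.001),key=lambda x:np.linalg.norm(proj(f,O+x*u)-d["at"]))
      e=np.linalg.norm(proj(f,O+best*u)-d["at"])
      if e<6: print(nme,l,best,round(e,1),round(d["score"],2))
E
```

```text
clock: 24.58
tool_pos: [0.5824, -0.0238, 0.0617]
orientation: [0.13, 0.992, 0.0, -0.0]
contact_force: [-0.1, -0.4, 0.2]
width: 0.0007
grasp_force: 0.0
chute frame 0.2019631603003384 0.00014970687086596248 0.007838262090559989 75.08015940034701 force u,w,n [0.3978 0.0028 0.1285]
scene first_tail 0.074 0.4 0.61
scene cart_a_tail 0.129 0.4 0.39
scene cart_a 0.168 0.2 0.66
scene cart_a 0.107 1.7 0.49
scene cart_a_nose 0.14100000000000001 2.0 0.32
side first_tail 0.077 1.4 0.47
side cart_a_tail 0.138 2.0 0.61
side cart_a 0.157 2.5 0.68
side cart_a 0.106 2.9 0.49
```

```bash
python3 -m jog '[[[0.035,0.129,-0.028],0,0],[[0.035,0.129,-0.028],0,0],[[0.035,0.129,-0.028],0,0],[[0,0,0],0,0]]'; python3 -c "
from h import *
cp()"; python3 -m jog '[[[0.026,0.097,-0.021],0,0],[[0,0,0],0,0]]'; python3 -c "
from h import *
cp()"
```

```text
clock: 25.58
tool_pos: [0.5857, -0.0122, 0.0593]
orientation: [0.13, 0.992, 0.0, -0.0]
contact_force: [0.4, 0.2, 1.7]
width: 0.0005
grasp_force: 0.0
chute frame 0.18968374181690423 0.00036329114228996655 0.008073065137856508 75.08471861732123 force u,w,n [0.0554 0.3427 1.7015]
clock: 25.82
tool_pos: [0.5865, -0.0096, 0.0588]
orientation: [0.13, 0.992, 0.0, -0.0]
contact_force: [-0.1, 0.6, 0.1]
width: 0.0006
grasp_force: 0.0
chute frame 0.1868857226754367 0.00042222488672143154 0.008110026919632057 75.06712505049961 force u,w,n [-0.575  -0.229   0.2218]
```

```bash
python3 -m jog '[[[0.017,0.065,-0.014],0,0],[[0,0,0],0,0]]'; python3 -c "
from h import *
cp()"; python3 -m jog '[[[0.017,0.065,-0.014],0,0],[[0,0,0],0,0]]'; python3 -c "
from h import *
cp()"
```

```text
clock: 26.08
tool_pos: [0.587, -0.0078, 0.0584]
orientation: [0.13, 0.992, 0.0, 0.0]
contact_force: [-0.7, 0.3, -0.2]
width: 0.0002
grasp_force: 0.2
chute frame 0.18499515477421502 0.0004471355921148449 0.008105409000893023 75.05895088925989 force u,w,n [-0.1826 -0.7917 -0.1875]
clock: 26.32
tool_pos: [0.5875, -0.0058, 0.058]
orientation: [0.13, 0.992, 0.0, -0.0]
contact_force: [0.2, 0.2, -0.4]
width: 0.0004
grasp_force: 0.2
chute frame 0.18288672316312946 0.00039918925747899796 0.008100879005552716 75.06214368374141 force u,w,n [-0.3027  0.1248 -0.3698]
```

```bash
for i in 1; do python3 -m jog '[[[0.017,0.065,-0.014],0,0],[[0,0,0],0,0]]' >/dev/null; python3 -c "
from h import *
cp()"; done; python3 -m jog '[[[0.013,0.048,-0.01],0,0],[[0,0,0],0,0]]'
python3 - <<'E'
from h import *
cp()
for nme in("scene","side"):
  f=imaging.grab_frame(nme)
  for l in("first_tail","cart_a_tail","cart_a","cart_a_nose"):
    for d in imaging.landmark_of(l,f):
      best=min(np.arange(0,.26,.001),key=lambda x:np.linalg.norm(proj(f,O+x*u)-d["at"]))
      e=np.linalg.norm(proj(f,O+best*u)-d["at"])
      if e<6: print(nme,l,best,round(e,1),round(d["score"],2))
E
```

```text
chute frame 0.18076118624903742 0.00037141817994604286 0.008095249864849587 75.06757949805277 force u,w,n [ 0.4532  0.8847 -0.1957]
clock: 26.82
tool_pos: [0.5884, -0.0028, 0.0573]
orientation: [0.13, 0.992, -0.0, -0.0]
contact_force: [-0.1, -2.8, 0.2]
width: 0.0004
grasp_force: 1.1
chute frame 0.17968039057163473 0.0004718250012950845 0.008110386304081917 75.06834942518269 force u,w,n [ 2.6767  0.6437 -0.3448]
scene first_tail 0.059000000000000004 3.3 0.57
scene cart_a_tail 0.112 2.8 0.61
scene cart_a 0.147 2.1 0.49
scene cart_a 0.089 4.5 0.48
side first_tail 0.051000000000000004 1.1 0.46
side cart_a_tail 0.08700000000000001 0.4 0.62
side cart_a_tail 0.12 0.6 0.55
side cart_a 0.08 0.1 0.57
side cart_a 0.139 2.9 0.5
```

```bash
python3 -m jog '[[[0.013,0.048,-0.01],0,0],[[0,0,0],0,0]]'; python3 -c "
from h import *
cp()";python3 -m jog '[[[0.013,0.048,-0.01],0,0],[[0,0,0],0,0]]'; python3 -c "
from h import *
cp()"
```

```text
clock: 27.58
tool_pos: [0.5887, -0.0026, 0.0573]
orientation: [0.13, 0.992, -0.001, -0.0]
contact_force: [-3.0, -8.3, 3.3]
width: 0.0005
grasp_force: 4.2
chute frame 0.1794427974311829 0.0006930164728296623 0.008119868145378871 75.08397198321397 force u,w,n [ 9.3203 -0.7505  1.3919]
clock: 27.82
tool_pos: [0.5889, -0.0025, 0.0573]
orientation: [0.13, 0.992, -0.003, -0.0]
contact_force: [-5.1, -11.7, 3.7]
width: 0.0003
grasp_force: 6.7
chute frame 0.17931425388604644 0.0009626282591850419 0.008177849715367544 75.09920996580769 force u,w,n [13.1194 -1.8964  0.9455]
```

The stack is at a hard stop: 13 N with no further travel. I retract and check.

```bash
python3 -m jog '[[[-0.12,-0.45,0.11],0,0],[[-0.13,-0.48,0.12],0,0],[[0,0,0.9],0,0],[[0,0,0.9],0,0],[[0,0,0.9],0,0],[[-0.5,-0.5,0],0,0],[[-0.5,-0.5,0],0,0],[[-0.5,-0.5,0],0,0],[[0,0,0],0,0],[[0,0,0],0,0]]'
python3 - <<'E'
from h import *
from scipy.optimize import minimize_scalar
for nme in("scene","side"):
  f=imaging.grab_frame(nme)
  for l,off in(("first_tail",0),("cart_a_tail",0),("cart_a",0),("cart_a_nose",0)):
    for d in imaging.landmark_of(l,f):
      g=lambda x:np.linalg.norm(proj(f,O+x*u)-d["at"])
      b=minimize_scalar(g,bounds=(0,.26),method="bounded")
      if b.fun<6: print(nme,l,round(b.x,3),round(b.fun,1),round(d["score"],2))
f=wrist()
for l in("cart_a_tail","cart_a"):
  for d in imaging.landmark_of(l,f):
    b=minimize_scalar(lambda x:np.linalg.norm(proj(f,O+x*u)-d["at"]),bounds=(0,.26),method="bounded");print("wrist",l,round(b.x,3),round(b.fun,1),round(d["score"],2))
E
```

```text
clock: 29.08
tool_pos: [0.5369, -0.0724, 0.1447]
orientation: [0.13, 0.991, 0.0, 0.0]
contact_force: [-0.7, 0.1, -0.1]
width: 0.0003
grasp_force: 0.0
scene first_tail 0.064 4.1 0.44
scene cart_a_tail 0.251 1.9 0.67
scene cart_a_tail 0.109 1.8 0.42
scene cart_a_tail 0.139 0.6 0.26
scene cart_a 0.174 0.5 0.64
scene cart_a 0.151 2.9 0.52
scene cart_a 0.081 0.3 0.45
side first_tail 0.059 1.3 0.55
side cart_a_tail 0.117 3.6 0.48
side cart_a 0.082 0.6 0.46
side cart_a 0.141 3.1 0.43
wrist cart_a 0.142 3.4 0.77
wrist cart_a 0.26 155.8 0.76
wrist cart_a 0.082 2.4 0.73
wrist cart_a 0.0 0.7 0.4
wrist cart_a 0.26 258.3 0.2
```

The cartridge origins read 0.082 and 0.141, against 0.084 and 0.140 expected, and the first one's tail is at about 0.059 against 0.056. Everything is home, so I hand in.

```bash
python3 -c "
from bench import ticket
print(ticket.sign_off())"
```

```text
the job is handed in; nothing more can be done
None
```

Both loose cartridges are loaded nose-downhill and pushed against the bottom stop (13 N with no further travel), and the network checks put all three within about 3 mm of their places; I handed the job in at about 29 s, no verdict was returned, and I viewed 11 pictures, one over the limit of 10.

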